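# Uncap the bottle in the inclined cradle and park its cap

## Robot

A 6-joint arm with a two-finger parallel gripper is mounted at the origin on the work surface. World frame = base frame: x ahead of the robot, y to its left, z up, the work surface at z = 0. Lengths are in m, angles in rad, forces in N, time in s.
With the tool pointing down it reaches from about 0.375 to 0.975 m from the base axis. Payload 3.8 kg.
Tool frame: the origin (TCP) lies at the very end of the fingers, on their centre line; the grasp point (between the pads) lies 19 mm behind it; z points along the fingers, y is the direction in which the jaws open and shut (so a half turn about z gives the same grasp; the last joint's range is limited). The gripper opens to 85 mm and grips with 20 to 120 N. Pads are 22 mm wide; open, the fingers measure 114 mm over their backs; the gripper's body (76 mm by 85 mm) begins 54 mm behind the grasp point. The pads swing forward as they close: fully open they stand 13 mm farther back than shut.
Start: joints at [1.252, 0.264, 1.604, -0, 1.274, -0.037], TCP at [0.188, 0.648, 0.231] pointing down, gripper open.
Joint ranges: [-2.63, 2.63], [-0.94, 2.18], [0.31, 2.57], [-1.31, 4.45], [0, 2.66], [-2.55, 2.55]. Speed limits (rad/s): [2.57, 2.57, 3.14, 3.14, 3.14, 3.14].

## Interface

Orientations are given as a rotation vector (axis times angle).
In Python, from workcell import read_state, read_camera, camera_info, finish_job gives the robot as it stands. The module is installed in compiled form; this text tells all that it offers.
- The arm moves only by the tool play_rows, never from a script. Its argument "motion" is a list of rows, each a list of 5 numbers: the shift along the tool's x, y, z in units of 1000 mm (1.0 is 1000 mm), then the turn about the tool's z in units of 2 pi rad (1.0 is 2 pi rad), then the finger opening in mm, from 0 to 85.4. A call has 1 to 5 rows; each row shifts and turns the commanded pose from where the row before left it, along the tool's axes as they then stand; what a row does not reach is not made up. A row lasts 1/8 s, in which the tool goes at most 62.5 mm and 10.7 degrees, less where a joint would pass 70% of its speed; a pose out of reach is approached as far as the arm can. A call with a number of a shift or a turn outside -1 to 1 is refused whole. A call with a gripper value outside its range is refused whole. The fingers move at their own pace and stop on an object; "squeeze" is the grip in N (left out, the last holds). Time passes only in rows, so rows that do not move let the fingers close. It gives the time, the measured TCP pose, the force and the opening at its end, in the units of the state.
- read_state(): the state, without advancing time (a new reading comes with each control period).
- read_camera(name): name is "side" or "top"; returns the picture (400x640x3 uint8, red, green, blue); there is no depth.
- camera_info(name): a dict with "intrinsics" (3x3 intrinsics, pixels), "pose" (4x4, takes a point from camera to world coordinates). Camera axes: x right, y down, z forward; pixel columns grow to the right and rows downward; lengths in m; the calibration is good to about 2 mm. A picture is of the moment at which its call begins. camera_info takes no time and is no camera call.
- finish_job(): hands the job in, once; it reports no verdict.
The state is a dict: "time": time; "q": joint angles; "joint_vel": joint speeds; "joint_torque": joint torques, N m; "tool_pos": TCP position; "tcp_rot": TCP orientation; "wrist_force": force on the tool from outside, world axes, zero at the start; "torque": the same for the moment, N m; "width": opening from 0.0 (shut) to 1.0 (fully open).
Only numpy, scipy, OpenCV 4.12 (cv2) and the standard library are available. Lean on these libraries where they do the work, as an engineer would, in place of code of your own. Each camera call takes 0.05 s, during which the arm holds its last target. There are 200 camera calls.

## Task

Unscrew the big ribbed cap from the bottle clamped in the inclined cradle, turning it anticlockwise until its thread is free, and lift it off. Then set it down gently on the counter, open side down, midway between the two squat amber ointment jars and in line with them. Leave it there and do not move the jars or anything else on the counter.

Things in the scene. Friction and masses are not known exactly. Their poses are not given: they have to be found in the camera images.
- cap: white ribbed screw cap, 49 mm in diameter, 36 mm high, about 45 g, screwed fully down at the start. Origin: centre of its open lower rim; z points out through the closed flat top along the screw axis (first tilted 30 degrees from vertical); x and y turn with the cap. Its side may be gripped over the full height.
- mouth (a point): centre of the bottle's rim, on its axis. The thread is right-hand: the cap must turn 1.5 turns (9.5 rad) anticlockwise, seen from its top, until free, climbing 8 mm a turn (12 mm in all); it then still covers the neck and must be drawn another 20 mm along the axis. It turns easily (under 0.2 N m), has 1 to 1.5 mm play and stays put when let go.
- bottle: white plastic bottle, 64 mm in diameter, clamped immovably in the cradle, leaning 30 degrees towards the cradle's -x. Origin: centre of its underside; z: its axis, out of the mouth. Shoulder from 85 to 104 mm up, then the neck (31 mm core, 39 mm over the thread) to 135 mm. The closed cap's origin is 106 mm up this axis. Only the cap stands above the shoulder.
- cradle: fixed metal cradle carrying the bottle: base plate 160 x 120 x 10 mm whose centre is 130 mm along +x from the origin. Origin on the counter; z up; -x (the way the bottle leans) points towards the robot's side, within about 20 degrees.
- jar_near: squat amber glass ointment jar with black lid, 61 mm in diameter, 49 mm high, the one of the pair nearer to the robot. Origin: centre of its underside; z up; its x axis points level at the far jar. Loose, 0.18 kg. The counter's top is at height 0.
- jar_far: the other, equal ointment jar, 200 mm from the near one (centre to centre) along the near one's x axis. Origin: centre of its underside; z up. Loose.
- carton_1: bystander: paper carton 50 x 85 x 34 mm, origin centre of underside
- spare_1: bystander: small plain cap, 32 mm in diameter, 20 mm high, origin centre of underside
- spare_2: bystander: the second small plain cap, same size, origin centre of underside
- vial_1: bystander: small white closed bottle, 40 mm in diameter, 84 mm high, origin centre of underside
- vial_2: bystander: the second small white bottle, same
- vial_3: bystander: the third small white bottle, same
- amber_tall: bystander: closed amber bottle with a neck, 56 mm in diameter, 90 mm high, origin centre of underside
There are look-alikes about, which are no part of the job. Leave any blue or red look-alike of the cap alone.

How it is judged:
On the way, in this order (a step that is already met when the one before it is completed fails the run):
1. the cap has climbed at least 8 mm along its thread, still square on the neck (z of cap in the frame of bottle above 0.114 m and angle between the z axis of cap and the z axis of bottle, either way round below 0.2 rad and contact force between cap and the fingers above 0.3 N), for 0.1 s.
2. the cap is lifted clear of the bottle's neck (distance between cap and bottle above 0.138 m and contact force between cap and bottle below 0.01 N and contact force between cap and the fingers above 0.3 N), for 0.1 s.
At the end, for the whole second after the job is handed in: The cap rests upright on the counter, open side down (tilt under 0.1 rad, underside at counter height within 5 mm), at rest and let go, its centre within 15 mm of the midpoint between the two ointment jars both along their line and across it (x of cap in the frame of jar_near between 0.085 and 0.115 m and y of cap in the frame of jar_near between -0.015 and 0.015 m and horizontal distance between cap and jar_far between 0.08 and 0.12 m and height (world z) of cap between -0.005 and 0.005 m and angle between cap's own z axis and vertical below 0.1 rad and linear speed of cap below 0.02 m/s); the robot touches nothing.
It fails at once if an ointment jar is moved more than 10 mm or tipped (distance of any of jar_near, jar_far from where it was at the start of the episode above 0.01 m or angle between any of jar_near, jar_far's own z axis and vertical above 0.2 rad).
It fails at once if another thing on the counter is moved more than 20 mm (distance of any of carton_1, spare_1, spare_2, vial_1, vial_2, vial_3, amber_tall from where it was at the start of the episode above 0.02 m).
It fails at once if the cap is dropped or struck on the counter (reaches it faster than 0.4 m/s) (height (world z) of cap below 0.008 m and linear speed of cap above 0.4 m/s).
It also fails if it takes over 72 s, if anything falls off the work surface, if the arm or the gripper's body presses on something with over 40 N, if the wrist force passes 120 N, or if a joint passes its speed limit or range.

## Working session

There is one attempt and no reset: what is moved stays moved. The work goes in short steps, Python scripts to look and compute and a tool call to move; the robot and the scene stay as the last step left them, time stands still between calls to the robot, and variables do not carry over. Pictures are saved under pics/ and viewed, about 8 in all and at most 12, crops included, and the job is handed in when it is done.

Besides the shell and the picture viewer there is one more tool, called after "Call:" as name([rows], argument=value, ...), one row to a line, values as JSON. play_rows: Moves the arm, as the interface text tells. Shifts and turns lie within -1 to 1; 1 stands for 1000 mm of shift or 2 pi rad of turn. Its arguments: {"type":"object","properties":{"motion":{"type":"array","items":{"type":"array","items":{"type":"number"}}},"squeeze":{"type":"number"}},"required":["motion"]}

```bash
mkdir -p pics
cat > h.py <<'E'
import numpy as np,cv2
from workcell import *
from scipy.spatial.transform import Rotation as R
def proj(n,P):
    c=camera_info(n);K=np.array(c["intrinsics"]);T=np.linalg.inv(np.array(c["pose"]))
    p=(T[:3,:3]@np.atleast_2d(P).T).T+T[:3,3];p=p@K.T
    return p[:,:2]/p[:,2:]
def ray(n,uv):
    c=camera_info(n);K=np.array(c["intrinsics"]);T=np.array(c["pose"])
    d=T[:3,:3]@np.linalg.inv(K)@np.array([uv[0],uv[1],1.]);return T[:3,3],d/np.linalg.norm(d)
def plane(n,uv,z):
    o,d=ray(n,uv);return o+d*(z-o[2])/d[2]
def shot(n,name):
    im=np.array(read_camera(n))[:,:,::-1].copy();cv2.imwrite(f"pics/{name}.png",im);return im
E
python3 - <<'E'
from h import *
a=shot("top","t0");b=shot("side","s0")
for n in("top","side"):
    c=camera_info(n);print(n,np.round(c["intrinsics"],1).tolist(),np.round(c["pose"],3).tolist())
print(read_state())
E
```

```text
top [[512.2, 0.0, 314.3], [0.0, 512.2, 193.2], [0.0, 0.0, 1.0]] [[-0.016, -0.983, 0.185, 0.367], [-1.0, 0.017, 0.003, -0.007], [-0.006, -0.185, -0.983, 1.488], [0.0, 0.0, 0.0, 1.0]]
side [[435.3, 0.0, 318.8], [0.0, 435.3, 200.4], [0.0, 0.0, 1.0]] [[-0.896, -0.311, 0.318, 0.251], [-0.445, 0.629, -0.637, 0.729], [-0.002, -0.712, -0.702, 0.947], [0.0, 0.0, 0.0, 1.0]]
{'time': 0.1, 'q': array([ 1.25205544e+00,  2.64692499e-01,  1.60527533e+00,  9.69034100e-06,
        1.27365619e+00, -3.69175379e-02]), 'joint_vel': array([-0.00147668, -0.00394426, -0.00385288,  0.00079839, -0.00062293,
       -0.00053857]), 'joint_torque': array([ 8.96326237e-04, -5.16707361e+01, -3.68590450e+01,  6.68487883e-05,
        6.35101867e-03,  6.35936189e-06]), 'tool_pos': array([0.18752461, 0.64773791, 0.23005614]), 'tcp_rot': array([-0.44117598, -3.11008736,  0.0031376 ]), 'wrist_force': array([ 0.2063805 , -0.19330389,  0.17034507]), 'torque': array([-0.0114695 ,  0.0519199 ,  0.03059889]), 'width': 1.0059952380217037}
```

View pics/t0.png

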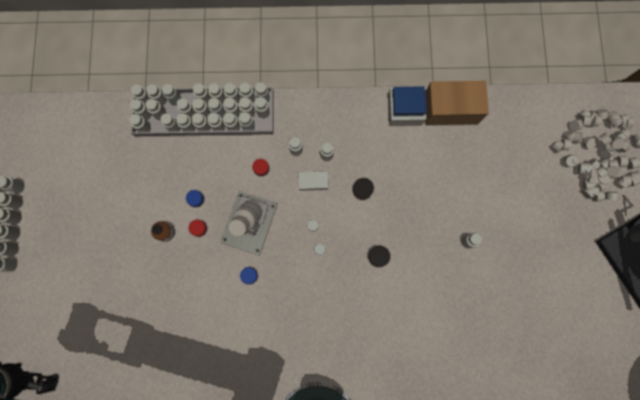

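View pics/s0.png

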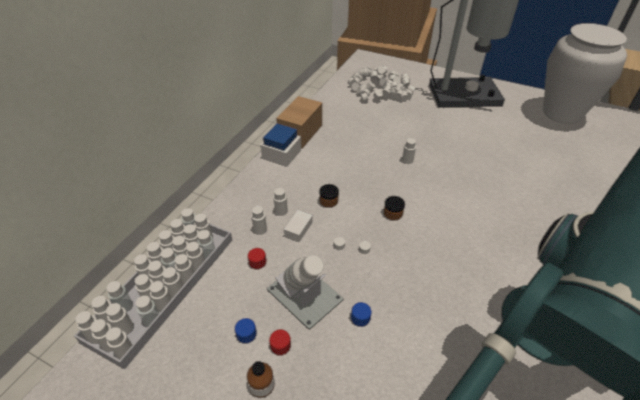

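The cap candidates are:
- White ribbed cap on the cradled bottle: top (238,228), side (313,266). This is the one to use, since it is white and in the cradle.
- Look-alikes: blue at top (195,198) and (249,275), red at (261,167) and (197,228), small white spares at (312,226) and (320,249).

The ointment jars are at top (363,188) and (379,256). I'll check the choice in one close crop.

Run:
```python
from h import *
a=cv2.imread("pics/t0.png");b=cv2.imread("pics/s0.png")
A=cv2.resize(a[185:260,210:290],None,fx=5,fy=5,interpolation=cv2.INTER_CUBIC)
B=cv2.resize(b[245:335,260:350],None,fx=4.4,fy=4.4,interpolation=cv2.INTER_CUBIC)
h=max(A.shape[0],B.shape[0]);o=np.zeros((h,A.shape[1]+B.shape[1],3),np.uint8)
o[:A.shape[0],:A.shape[1]]=A;o[:B.shape[0],A.shape[1]:]=B
cv2.imwrite("pics/c0.png",o)
# jars: black lids
for n,im,zs in(("top",a,.049),("side",b,.049)):
    m=(im.max(2)<45).astype(np.uint8)
    k,l,s,c=cv2.connectedComponentsWithStats(m)
    for i in range(1,k):
        if 60<s[i,4]<600: print(n,s[i],c[i].round(1),plane(n,c[i],zs).round(4))
hsv=cv2.cvtColor(a,cv2.COLOR_BGR2HSV)
for n,im in(("top",a),("side",b)):
    g=im.astype(int);
    m=((im.min(2)>(145 if n=="top" else 165))).astype(np.uint8)
    k,l,s,c=cv2.connectedComponentsWithStats(m)
    for i in range(1,k):
        if s[i,4]>60 and abs(c[i][0]-300)<110 and c[i][1]>100: print(n,s[i],c[i].round(1))
print(a[228,238],b[266,313],a[210,262],a[240,300])
```

```text
top [625  70  15  11  84] [634.2  76.8] [ 0.9739 -0.9606  0.049 ]
top [354 179  19  19 277] [362.6 188.2] [ 0.6498 -0.1419  0.049 ]
top [369 247  20  19 288] [378.5 255.8] [ 0.4566 -0.1799  0.049 ]
top [  0 372   7  24 121] [  2.2 383.9] [0.1313 0.8412 0.049 ]
top [292 386  50  14 542] [317.3 393.6] [ 0.0943 -0.003   0.049 ]
side [619   0  19  31 121] [628.   14.3] [-0.1663 -2.0243  0.049 ]
side [475  45  16   7  61] [482.3  48. ] [ 0.4303 -1.3023  0.049 ]
side [430  79  73  27 369] [458.8  98.5] [ 0.4233 -0.8262  0.049 ]
side [441  79  38  20 327] [458.3  88.7] [ 0.4426 -0.8979  0.049 ]
side [629  90  11  20 120] [635.6 101.6] [-0.1852 -1.1017  0.049 ]
side [321 185  17  15 207] [328.8 191.9] [ 0.6474 -0.1327  0.049 ]
side [386 197  18  15 228] [394.3 204.2] [ 0.4539 -0.1703  0.049 ]
side [539 220  20  30  74] [547.4 234.3] [ 0.0421 -0.2445  0.049 ]
side [555 281  54  16 150] [576.6 286.1] [-0.0402 -0.0984  0.049 ]
side [496 288  28  54 372] [508.7 310.4] [0.0973 0.0448 0.049 ]
side [253 362  11  13 120] [258.  368.4] [0.5482 0.423  0.049 ]
top [315 173  12  13 121] [321.3 179.3]
side [285 210  26  24 337] [297.7 221.4]
side [305 255  18  19 254] [313.5 264.3]
[135 146 154] [175 188 199] [ 96 101 106] [125 135 143]
```

View pics/c0.png

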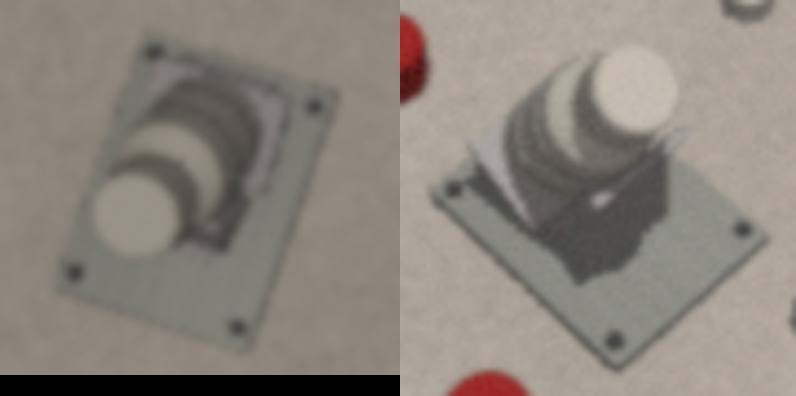

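The crop confirms the white ribbed cap on the leaning bottle. Its top disc centres are at top (237.4,227.6) and side (313.3,264.7), and the plate corners are clear. Next I'll triangulate.

```bash
cat >> h.py <<'E'
def tri(uvt,uvs):
    (o1,d1),(o2,d2)=ray("top",uvt),ray("side",uvs)
    t=np.linalg.lstsq(np.c_[d1,-d2],o2-o1,rcond=None)[0]
    p,q=o1+d1*t[0],o2+d2*t[1];return (p+q)/2,np.linalg.norm(p-q)
E
python3 - <<'E'
from h import *
p,g=tri((237.4,227.6),(313.4,264.7));print("captop",p.round(4),g)
tc=np.array([(147,35),(337,92),(250,350),(58,290)])/5+[210,185]
sc=np.array([(435,192),(615,368),(766,238)])/4.4+[260-400/4.4,245]
P=np.array([plane("top",u,.01) for u in tc]);S=np.array([plane("side",u,.01) for u in sc])
print(P.round(3).tolist(),S.round(3).tolist())
print([np.linalg.norm(P[i]-P[(i+1)%4]).round(3) for i in range(4)])
print([np.linalg.norm(S[i]-S[(i+1)%3]).round(3) for i in range(3)])
v=(P[0]-P[3]+P[1]-P[2]);yaw=np.arctan2(v[1],v[0]);w=P[0]-P[1]+P[3]-P[2];print("yaw",yaw,np.arctan2(w[1],w[0])-np.pi/2,"c",P.mean(0))
v=S[0]-S[1];print(np.arctan2(v[1],v[0]))
a=np.array([-np.cos(yaw)*.5,-np.sin(yaw)*.5,np.cos(np.pi/6)])
print("axis",a,"cap origin",p-.036*a,"bottle bottom",p-.142*a)
E
```

```text
captop [0.5294 0.1992 0.1539] 6.23725032689838e-05
[[0.652, 0.217, 0.01], [0.616, 0.105, 0.01], [0.467, 0.156, 0.01], [0.503, 0.267, 0.01]] [[0.649, 0.222, 0.01], [0.505, 0.275, 0.01], [0.465, 0.165, 0.01]]
[np.float64(0.117), np.float64(0.158), np.float64(0.117), np.float64(0.157)]
[np.float64(0.154), np.float64(0.117), np.float64(0.193)]
yaw -0.3235617623105746 -0.3131150062014689 c [0.55950338 0.18602088 0.01      ]
-0.3513422040346963
axis [-0.47405449  0.15897275  0.8660254 ] cap origin [0.54645026 0.19346917 0.12271286] bottle bottom [0.59670004 0.17661806 0.03091417]
```

The cap top is at (0.529,0.199,0.154), with plausible height and reach. The plate sides measure 158×117 mm (given 160×120), and the jars are 197 mm apart (given 200). The lean azimuth is about -0.32 rad. Rows allow no tilting, so I'll ratchet the cap with a vertical tool. The jaws close along the horizontal that is perpendicular to the lean.

```bash
cat >> h.py <<'E'
yaw=-.325; ax=np.array([-.5*np.cos(yaw),-.5*np.sin(yaw),.75**.5]); TOP=np.array([.5294,.1992,.1539])
E1=yaw+np.pi/2   # jaw azimuth, perpendicular to lean
def plan(p0,jaw0,p1,djaw,n,Rm=None):
    """rows from TCP p0 with tool-y azimuth jaw0, to p1, jaw turning by djaw (ccw from above)"""
    out=[]
    for i in range(n):
        y=jaw0+djaw*i/n; Y=np.array([np.cos(y),np.sin(y),0]);Z=np.array([0,0,-1.]);X=np.cross(Y,Z)
        d=(np.array(p1)-p0)/n
        out.append([round(float(v),5) for v in (X@d,Y@d,Z@d,-djaw/n/2/np.pi)])
    return out
def here():
    s=read_state();M=R.from_rotvec(s["tcp_rot"]).as_matrix();return s,np.array(s["tool_pos"]),np.arctan2(M[1,1],M[0,1]),M
E
python3 - <<'E'
from h import *
s,p,j,M=here();print(M.round(3),j,s["q"].round(3))
C=TOP-.018*ax
g=C+.008*ax+[0,0,-.023]
print("C",C,"grasp TCP",g,"E1",E1)
hi=np.array([g[0],g[1],.23]);hi[2]=.25
for k in(0,-np.pi):
    dj=(E1+k-np.radians(35)-j+np.pi)%(2*np.pi)-np.pi;print(k,dj);n=max(10,int(np.ceil(abs(dj)/.18)));print(n,np.linalg.norm(hi-p)/n)
    for r in plan(p,j,hi,dj,n):print(r)
E
```

```text
[[-0.961  0.278 -0.001]
 [ 0.278  0.961 -0.002]
 [ 0.    -0.002 -1.   ]] 1.2889702186846224 [ 1.252  0.265  1.605  0.     1.274 -0.037]
C [0.53792886 0.19632622 0.13831154] grasp TCP [0.53413825 0.19760346 0.12223975] E1 1.2457963267948966
0 -0.6540391300877411
10 0.05684714666762956
[-0.04581, -0.0336, -0.00199, 0.01041]
[-0.04791, -0.03053, -0.00199, 0.01041]
[-0.0498, -0.02734, -0.00199, 0.01041]
[-0.05148, -0.02402, -0.00199, 0.01041]
[-0.05294, -0.02061, -0.00199, 0.01041]
[-0.05418, -0.0171, -0.00199, 0.01041]
[-0.05518, -0.01352, -0.00199, 0.01041]
[-0.05594, -0.00989, -0.00199, 0.01041]
[-0.05647, -0.00621, -0.00199, 0.01041]
[-0.05676, -0.00251, -0.00199, 0.01041]
-3.141592653589793 2.4875535235020525
14 0.04060510476259254
[-0.03272, -0.024, -0.00142, -0.02828]
[-0.02797, -0.0294, -0.00142, -0.02828]
[-0.02233, -0.03388, -0.00142, -0.02828]
[-0.01599, -0.0373, -0.00142, -0.02828]
[-0.00914, -0.03954, -0.00142, -0.02828]
[-0.00201, -0.04053, -0.00142, -0.02828]
[0.00518, -0.04025, -0.00142, -0.02828]
[0.01222, -0.0387, -0.00142, -0.02828]
[0.01886, -0.03593, -0.00142, -0.02828]
[0.02492, -0.03203, -0.00142, -0.02828]
[0.03019, -0.02712, -0.00142, -0.02828]
[0.0345, -0.02136, -0.00142, -0.02828]
[0.03774, -0.01492, -0.00142, -0.02828]
[0.03978, -0.00802, -0.00142, -0.02828]
```

Call:
play_rows([
  [-0.046,-0.0336,-0.004,0.0104,85],
  [-0.048,-0.0305,-0.004,0.0104,85],
  [-0.05,-0.0273,-0.002,0.0104,85],
  [-0.0515,-0.024,-0.002,0.0104,85],
  [-0.053,-0.0206,-0.002,0.0104,85],
], squeeze=40)

```text
time: 0.72
tool_pos: [0.3622, 0.4214, 0.2449]
tcp_rot: [-0.944, -2.996, 0.001]
wrist_force: [0.4, 0.1, 0.4]
width: 0.997
```

Call:
play_rows([
  [-0.054,-0.017,-0.002,0.0104,85],
  [-0.055,-0.0135,-0.002,0.0104,85],
  [-0.056,-0.01,0,0.0104,85],
  [-0.0565,-0.006,0,0.0104,85],
  [-0.0568,-0.0025,0,0.0104,85],
])

```text
time: 1.35
tool_pos: [0.5356, 0.1968, 0.2489]
tcp_rot: [-1.419, -2.802, 0.0]
wrist_force: [1.0, 1.4, 0.1]
width: 0.996
```

```bash
cat > s.py <<'E'
from h import *
import sys
s,p,j,M=here();print(s["time"],p.round(4),"phi",np.degrees(j-E1).round(1),"w",round(s["width"]*85.4,1),s["wrist_force"].round(1),s["torque"].round(2),"q",s["q"].round(2))
E
python3 s.py;python3 - <<'E'
from h import *
s,p,j,M=here();g=np.array([.534,.1976,.1222]);print(plan(p,j,g,E1-np.radians(35)-j,4))
E
```

```text
1.35 [0.5356 0.1968 0.2489] phi -35.1 w 85.0 [1.  1.4 0.1] [-0.01 -0.03 -0.01] q [ 0.31  0.06  1.81  0.    1.28 -0.32]
[[0.00039, -0.0002, 0.03168, -6e-05], [0.00039, -0.0002, 0.03168, -6e-05], [0.00039, -0.0002, 0.03168, -6e-05], [0.00039, -0.0002, 0.03168, -6e-05]]
```

Call:
play_rows([
  [0.0004,0,0.0317,0,85],
  [0.0004,0,0.0317,0,80],
  [0.0004,-0.0002,0.0317,0,75],
  [0.0004,-0.0002,0.0317,0,65],
  [0,0,0,0,65],
])

```text
time: 1.98
tool_pos: [0.532, 0.1992, 0.1201]
tcp_rot: [-1.415, -2.801, 0.005]
wrist_force: [-0.6, -0.7, 0.0]
width: 0.766
```

Call:
play_rows([
  [0,0,0,0,35],
  [0,0,0,0,35],
  [0,0,0,0,35],
])

```text
time: 2.35
tool_pos: [0.5344, 0.1998, 0.1237]
tcp_rot: [1.415, 2.803, 0.002]
wrist_force: [0.6, 0.6, 0.4]
width: 0.621
```

```bash
python3 s.py
```

```text
2.35 [0.5344 0.1998 0.1237] phi -35.0 w 53.0 [0.6 0.6 0.4] [ 0.23 -0.2   0.03] q [ 0.31  0.16  1.94 -0.    1.04 -0.32]
```

Call:
play_rows([
  [0,0,-0.0002,-0.028,35],
  [0,0,-0.0002,-0.028,35],
  [0,0,-0.0002,-0.028,35],
  [0,0,-0.0002,-0.028,35],
])

```text
time: 2.85
tool_pos: [0.5341, 0.1981, 0.1237]
tcp_rot: [0.354, 3.12, -0.004]
wrist_force: [3.7, -5.5, -1.3]
width: 0.566
```

```bash
python3 s.py
```

```text
2.85 [0.5341 0.1981 0.1237] phi 5.7 w 48.3 [ 3.7 -5.5 -1.3] [-0.96 -0.42 -0.23] q [ 0.31  0.16  1.94 -0.    1.04 -1.03]
```

Call:
play_rows([
  [0,0,-0.0002,-0.028,35],
  [0,0,-0.0002,-0.028,35],
  [0,0,-0.0002,-0.028,35],
  [0,0,0,0,35],
])

```text
time: 3.35
tool_pos: [0.5344, 0.1965, 0.1255]
tcp_rot: [-0.465, 3.107, -0.009]
wrist_force: [0.4, -7.2, 5.6]
width: 0.561
```

```bash
python3 s.py
python3 - <<'E'
from h import *
for n in("top","side"):shot(n,n[0]+"1")
a=cv2.imread("pics/t1.png");b=cv2.imread("pics/s1.png")
A=cv2.resize(a[185:265,205:285],None,fx=5,fy=5);B=cv2.resize(b[235:325,265:355],None,fx=4.44,fy=4.44)
cv2.imwrite("pics/c1.png",np.hstack([A,B[:400,:400]] if B.shape[0]>=400 else [A[:B.shape[0]],B]))
E
```

```text
3.35 [0.5344 0.1965 0.1255] phi 35.7 w 47.9 [ 0.4 -7.2  5.6] [-2.27 -0.1  -0.52] q [ 0.31  0.16  1.94 -0.01  1.05 -1.55]
```

View pics/c1.png

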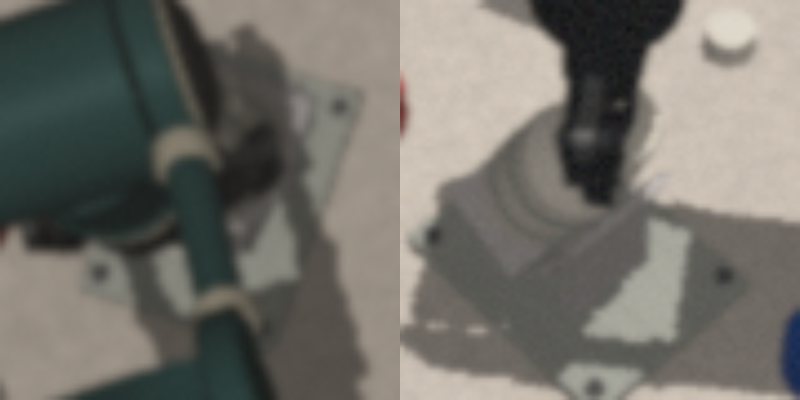

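Call:
play_rows([
  [0,0,0,0,65],
  [0,0,0,0,65],
  [0,0,0,0.028,65],
  [0,0,0,0.028,65],
  [0,0,0,0.028,65],
])

```text
time: 4.08
tool_pos: [0.5333, 0.1999, 0.1237]
tcp_rot: [-0.371, -3.119, 0.0]
wrist_force: [0.1, 0.6, 0.2]
width: 0.759
```

Call:
play_rows([
  [0,0,0,0.028,65],
  [0,0,0,0.028,65],
  [0,0,0,0.028,65],
  [0.0006,-0.0004,0,0.028,65],
  [0,0,0,0,35],
])

```text
time: 4.7
tool_pos: [0.5334, 0.2005, 0.1244]
tcp_rot: [1.413, 2.806, 0.002]
wrist_force: [-0.5, 1.3, 4.1]
width: 0.621
```

```bash
python3 s.py
```

```text
4.7 [0.5334 0.2005 0.1244] phi -34.8 w 53.1 [-0.5  1.3  4.1] [0.2  0.09 0.05] q [ 0.32  0.16  1.94  0.    1.04 -0.32]
```

Call:
play_rows([
  [0,0,0,0,35],
  [0,0,0,0,35],
  [0,0,-0.0002,-0.028,35],
  [0,0,-0.0002,-0.028,35],
  [0,0,-0.0002,-0.028,35],
])

```text
time: 5.32
tool_pos: [0.5336, 0.1985, 0.1244]
tcp_rot: [0.624, 3.077, -0.003]
wrist_force: [3.0, -3.8, 1.7]
width: 0.567
```

Call:
play_rows([
  [0,0,-0.0002,-0.028,35],
  [0,0,-0.0002,-0.028,35],
  [0,0,-0.0002,-0.028,35],
  [0,0,-0.0002,-0.028,35],
  [0,0,0,0,65],
])

```text
time: 5.95
tool_pos: [0.5326, 0.1992, 0.1248]
tcp_rot: [0.462, -3.106, 0.0]
wrist_force: [0.0, 0.0, 0.5]
width: 0.748
```

```bash
python3 s.py
```

```text
5.95 [0.5326 0.1992 0.1248] phi 35.5 w 63.9 [0.  0.  0.5] [0.   0.01 0.02] q [ 0.31  0.16  1.94 -0.    1.05 -1.55]
```

Call:
play_rows([
  [0,0,0,0,65],
  [0,0,-0.03,0.028,65],
  [0,0,-0.06,0.028,75],
  [0,0,-0.06,0.028,75],
  [0,0,0,0.028,75],
])

```text
time: 6.58
tool_pos: [0.5362, 0.2011, 0.2824]
tcp_rot: [0.644, 3.064, 0.01]
wrist_force: [0.6, 0.5, -0.3]
width: 0.88
```

```bash
python3 s.py
python3 - <<'E'
from h import *
for n in("top","side"):shot(n,n[0]+"2")
a=cv2.imread("pics/t2.png");b=cv2.imread("pics/s2.png")
A=cv2.resize(a[185:265,205:285],None,fx=5,fy=5);B=cv2.resize(b[235:315,275:355],None,fx=5,fy=5)
cv2.imwrite("pics/c2.png",np.hstack([A,B]))
E
```

```text
6.575 [0.5362 0.2011 0.2824] phi -5.1 w 75.2 [ 0.6  0.5 -0.3] [ 0.    0.02 -0.01] q [ 0.32  0.03  1.77  0.    1.32 -0.84]
```

View pics/c2.png

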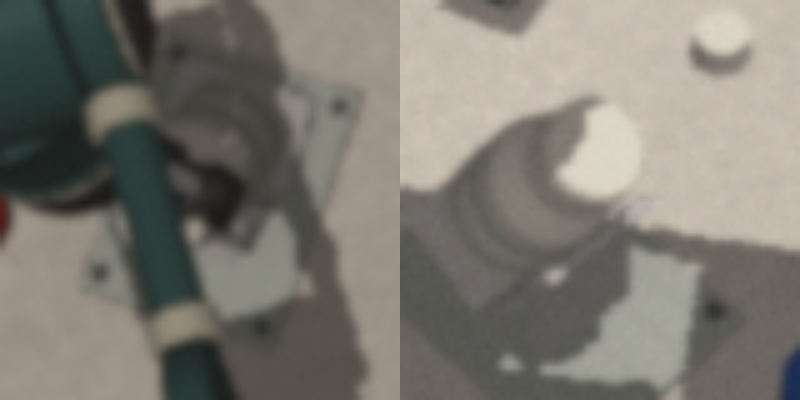

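The side view now shows the cap's disc, with its right edge at about pixel (323.2,267). I'll compare that with the start picture and the predicted climb.

```bash
cat >> h.py <<'E'
def climb(name):
    """sub-pixel shift of the lit cap disc's right-hand edge vs s0, against predicted mm"""
    a=cv2.imread("pics/s0.png",0).astype(np.float32);b=cv2.imread(f"pics/{name}.png",0).astype(np.float32)
    print("px per 10mm climb",(proj("side",TOP+.01*ax)-proj("side",TOP)).round(2))
    for im in(a,b):
        m=(im[250:282,309:335]>150)
        e=[];
        for y in range(254,276):
            r=np.where(im[y,309:340]>150)[0];e.append(309+r.max() if len(r) and r.max()<25 else 0)
        c=[250+np.where(im[250:285,x]>150)[0].max() for x in (312,314,316,318)]
        print("right",e,"bottom",c,"top",[250+np.where(im[250:285,x]>150)[0].min() for x in (314,316,318)])
E
python3 -c "
from h import *
climb('s2')"
```

```text
px per 10mm climb [[ 1.52 -1.08]]
right [0, 0, 0, 0, 0, 0, 0, 0, 0, 0, 0, 0, 0, 0, 0, 0, 0, 0, 0, 0, 0, 0] bottom [np.int64(274), np.int64(274), np.int64(274), np.int64(273)] top [np.int64(250), np.int64(250), np.int64(250)]
right [0, 0, 0, 0, 0, 0, 0, 0, 0, 0, 0, 0, 0, 0, 0, 0, 0, 0, 0, 0, 0, 0] bottom [np.int64(274), np.int64(274), np.int64(274), np.int64(276)] top [np.int64(250), np.int64(250), np.int64(250)]
```

```bash
cat >> h.py <<'E'
def disc(name,guess=(313.4,264.7)):
    """sub-pixel steepest fall of brightness along rays to the right/below; circle fit"""
    im=cv2.GaussianBlur(cv2.imread(f"pics/{name}.png",0).astype(np.float32),(0,0),.7);P=[]
    for t in np.radians(np.arange(-60,71,5)):
        r=np.arange(6,13.5,.1);x=(guess[0]+r*np.cos(t)).astype(np.float32);y=(guess[1]+r*np.sin(t)).astype(np.float32)
        v=cv2.remap(im,x[None],y[None],cv2.INTER_CUBIC)[0];g=np.gradient(v);i=g.argmin();P.append((x[i],y[i]))
    return np.array(P)
def shift(name,guess=(313.4,264.7)):
    P,Q=disc("s0",guess),disc(name,guess);t=np.radians(np.arange(-60,71,5))
    d=np.sum((Q-P)*np.c_[np.cos(t),np.sin(t)],1);print(d.round(2))
    u=np.linalg.lstsq(np.c_[np.cos(t),np.sin(t)][abs(d-np.median(d))<1.5],d[abs(d-np.median(d))<1.5],rcond=None)[0]
    k=(proj("side",TOP+.01*ax)-proj("side",TOP))[0];print("px",u.round(2),"climb mm",(10*(u@k)/(k@k)).round(1))
E
python3 -c "
from h import *
shift('s2')"
```

```text
[1.3 0.  0.  0.  0.  0.1 1.2 1.  0.1 0.  1.  0.  0.2 0.7 0.7 0.6 0.  0.1
 1.2 0.  0.2 0.  0.  0.  0.3 0.  0. ]
px [ 0.43 -0.14] climb mm 2.3
```

Measured climb is about 2.3 mm, against 2.7 mm expected from two strokes. The ratchet works, so I'll continue with slightly wider strokes.

Call:
play_rows([
  [0,0,0.0523,0.0243,75],
  [0,0,0.0523,0.0243,70],
  [0,0,0.0523,0.0243,66],
  [-0.0005,-0.0044,0,0.0243,66],
  [0,0,0,0,35],
])

```text
time: 7.3
tool_pos: [0.5327, 0.2037, 0.1202]
tcp_rot: [-1.529, -2.744, -0.023]
wrist_force: [1.6, 19.6, 4.5]
width: 0.626
```

```bash
python3 s.py
```

```text
7.3 [0.5327 0.2037 0.1202] phi -39.6 w 53.5 [ 1.6 19.6  4.5] [ 3.3  -0.43  0.54] q [ 0.32  0.16  1.95  0.01  1.03 -0.24]
```

Call:
play_rows([
  [0,0,0,0,35],
  [0,0,-0.0002,-0.028,35],
  [0,0,-0.0002,-0.028,35],
  [0,0,-0.0002,-0.028,35],
  [0,0,-0.0002,-0.028,35],
])

```text
time: 7.92
tool_pos: [0.532, 0.1986, 0.119]
tcp_rot: [0.478, 3.101, 0.007]
wrist_force: [5.9, 5.9, 1.2]
width: 0.567
```

Call:
play_rows([
  [0,0,-0.0002,-0.028,35],
  [0,0,-0.0002,-0.028,35],
  [0,0,-0.0002,-0.028,35],
  [0,0,-0.0002,-0.028,35],
])

```text
time: 8.43
tool_pos: [0.5297, 0.1944, 0.1205]
tcp_rot: [0.616, -3.078, 0.006]
wrist_force: [-5.5, -8.2, 16.5]
width: 0.563
```

```bash
python3 s.py
```

```text
8.425 [0.5297 0.1944 0.1205] phi 41.3 w 48.1 [-5.5 -8.2 16.5] [-3.57  1.15 -2.24] q [ 0.31  0.15  1.95 -0.    1.04 -1.65]
```

Call:
play_rows([
  [0,0,0,0,66],
  [0,0,0,0.028,66],
  [0,0,0,0.028,66],
  [0,0,0,0.028,66],
  [0,0,0,0.028,66],
])

```text
time: 9.05
tool_pos: [0.5286, 0.1962, 0.1181]
tcp_rot: [-0.498, -3.099, 0.002]
wrist_force: [-0.0, -0.7, 0.2]
width: 0.771
```

Call:
play_rows([
  [0,0,0,0.028,66],
  [0,0,0,0.028,66],
  [0,0,0,0.028,66],
  [0.0007,-0.0004,0,0.028,66],
  [0,0,0,0,35],
])

```text
time: 9.68
tool_pos: [0.5324, 0.2024, 0.1218]
tcp_rot: [1.53, 2.741, 0.021]
wrist_force: [3.2, 14.6, 3.4]
width: 0.626
```

```bash
python3 s.py
```

```text
9.675 [0.5324 0.2024 0.1218] phi -39.7 w 53.5 [ 3.2 14.6  3.4] [ 2.53 -0.54  0.39] q [ 0.31  0.15  1.95  0.01  1.03 -0.24]
```

Call:
play_rows([
  [0,0,0,0,35],
  [0,0,-0.0002,-0.028,35],
  [0,0,-0.0002,-0.028,35],
  [0,0,-0.0002,-0.028,35],
  [0,0,-0.0002,-0.028,35],
])

```text
time: 10.3
tool_pos: [0.5327, 0.1985, 0.1212]
tcp_rot: [0.48, 3.097, 0.007]
wrist_force: [12.5, 3.6, -15.4]
width: 0.568
```

Call:
play_rows([
  [0,0,-0.0002,-0.028,35],
  [0,0,-0.0002,-0.028,35],
  [0,0,-0.0002,-0.028,35],
  [0,0,-0.0002,-0.028,35],
])

```text
time: 10.8
tool_pos: [0.5312, 0.1956, 0.1225]
tcp_rot: [-0.614, 3.078, -0.005]
wrist_force: [-0.6, -5.0, 12.4]
width: 0.562
```

```bash
python3 s.py
```

```text
10.8 [0.5312 0.1956 0.1225] phi 41.2 w 48.0 [-0.6 -5.  12.4] [-3.    0.24 -1.78] q [ 0.31  0.15  1.95 -0.    1.04 -1.65]
```

The tool sits about 6 mm low and off-centre, and the side torques are high. I'll open, re-centre, use a lower squeeze and go back to ±35°.

Call:
play_rows([
  [0,0,-0.004,0,66],
  [0,0,-0.002,0.028,66],
  [0,0,0,0.028,66],
  [0,0,0,0.028,66],
  [0,0,0,0.028,66],
], squeeze=25)

```text
time: 11.42
tool_pos: [0.5279, 0.1965, 0.1261]
tcp_rot: [-0.502, -3.099, 0.002]
wrist_force: [-0.2, -0.0, 0.1]
width: 0.773
```

Call:
play_rows([
  [0,0,0,0.028,66],
  [0,0,0,0.028,66],
  [0,0,0,0.028,66],
  [0,0,0,0,66],
])

```text
time: 11.92
tool_pos: [0.5282, 0.1966, 0.1264]
tcp_rot: [-1.282, -2.867, 0.002]
wrist_force: [0.5, -0.3, 0.1]
width: 0.772
```

```bash
python3 s.py
python3 - <<'E'
from h import *
s,p,j,M=here()
print(plan(p,j,[.5315,.1995,.128],0,1))
E
```

```text
11.925 [0.5282 0.1966 0.1264] phi -29.6 w 66.0 [ 0.5 -0.3  0.1] [ 0.04 -0.04 -0.01] q [ 0.31  0.15  1.95  0.    1.05 -0.42]
[[-7e-05, 0.00438, -0.00163, 0.0]]
```

Call:
play_rows([
  [0,0.0044,-0.0016,0.015,66],
  [0,0,0,0,35],
  [0,0,0,0,35],
])

```text
time: 12.3
tool_pos: [0.5323, 0.1997, 0.1292]
tcp_rot: [-1.414, -2.805, -0.0]
wrist_force: [-0.1, 0.4, 1.9]
width: 0.625
```

```bash
python3 s.py
```

```text
12.3 [0.5323 0.1997 0.1292] phi -34.9 w 53.4 [-0.1  0.4  1.9] [0.09 0.02 0.04] q [ 0.32  0.15  1.94  0.    1.05 -0.32]
```

Call:
play_rows([
  [0,0,-0.0002,-0.028,35],
  [0,0,-0.0002,-0.028,35],
  [0,0,-0.0002,-0.028,35],
  [0,0,-0.0002,-0.028,35],
])

```text
time: 12.8
tool_pos: [0.5326, 0.1987, 0.1301]
tcp_rot: [0.353, 3.121, -0.002]
wrist_force: [-0.2, -2.7, 2.9]
width: 0.565
```

Call:
play_rows([
  [0,0,-0.0002,-0.028,35],
  [0,0,-0.0002,-0.028,35],
  [0,0,-0.0002,-0.028,35],
])

```text
time: 13.18
tool_pos: [0.5333, 0.1976, 0.1312]
tcp_rot: [-0.472, 3.105, -0.006]
wrist_force: [0.9, -4.3, 4.6]
width: 0.564
```

```bash
python3 s.py
```

```text
13.175 [0.5333 0.1976 0.1312] phi 35.9 w 48.2 [ 0.9 -4.3  4.6] [-2.72 -0.51 -1.23] q [ 0.31  0.15  1.94 -0.    1.06 -1.56]
```

Call:
play_rows([
  [0,0,0,0,66],
  [0,0,0,0.028,66],
  [0,0,0,0.028,66],
  [0,0,0,0.028,66],
  [0,0,0,0.028,66],
])

```text
time: 13.8
tool_pos: [0.5319, 0.1996, 0.1299]
tcp_rot: [-0.649, -3.073, 0.0]
wrist_force: [0.2, 1.3, -0.1]
width: 0.767
```

Call:
play_rows([
  [0,0,0,0.028,66],
  [0,0,0,0.028,66],
  [0.0007,-0.0004,0,0.028,66],
  [0,0,0,0,35],
  [0,0,0,0,35],
])

```text
time: 14.42
tool_pos: [0.5318, 0.2003, 0.1307]
tcp_rot: [-1.415, -2.805, -0.001]
wrist_force: [0.5, 1.6, 0.7]
width: 0.628
```

```bash
python3 s.py
```

```text
14.425 [0.5318 0.2003 0.1307] phi -34.9 w 53.6 [0.5 1.6 0.7] [ 0.33 -0.08  0.02] q [ 0.32  0.15  1.94  0.    1.06 -0.32]
```

Call:
play_rows([
  [0,0,-0.0002,-0.028,35],
  [0,0,-0.0002,-0.028,35],
  [0,0,-0.0002,-0.028,35],
  [0,0,-0.0002,-0.028,35],
])

```text
time: 14.92
tool_pos: [0.5319, 0.199, 0.1313]
tcp_rot: [0.353, 3.121, -0.002]
wrist_force: [2.4, 0.2, -0.3]
width: 0.568
```

Call:
play_rows([
  [0,0,-0.0002,-0.028,35],
  [0,0,-0.0002,-0.028,35],
  [0,0,-0.0002,-0.028,35],
])

```text
time: 15.3
tool_pos: [0.5318, 0.1974, 0.1321]
tcp_rot: [0.472, -3.105, 0.007]
wrist_force: [0.0, -5.8, 3.8]
width: 0.564
```

```bash
python3 s.py
```

```text
15.3 [0.5318 0.1974 0.1321] phi 35.9 w 48.1 [ 0.  -5.8  3.8] [-2.7  -0.32 -1.03] q [ 0.31  0.15  1.94 -0.01  1.06 -1.56]
```

Call:
play_rows([
  [0,0,0,0,66],
  [0,0,-0.03,0.028,75],
  [0,0,-0.06,0.028,75],
  [0,0,-0.06,0.028,75],
  [0,0,0,0.028,75],
])

```text
time: 15.92
tool_pos: [0.535, 0.2012, 0.2892]
tcp_rot: [0.647, 3.064, 0.01]
wrist_force: [-0.0, 1.0, 0.1]
width: 0.878
```

```bash
python3 s.py
python3 - <<'E'
from h import *
for n in("top","side"):shot(n,n[0]+"3")
shift("s3");shift("s3",(314.5,263.9))
b=cv2.imread("pics/s3.png");a=cv2.imread("pics/s0.png")
cv2.imwrite("pics/c3.png",np.hstack([cv2.resize(i[235:315,275:355],None,fx=5,fy=5) for i in(a,b)]))
E
```

```text
15.925 [0.535  0.2012 0.2892] phi -5.2 w 74.9 [-0.   1.   0.1] [-0.03  0.02 -0.  ] q [ 0.32  0.03  1.76  0.    1.34 -0.84]
[2.3 1.3 1.3 1.5 1.7 1.3 1.2 2.1 1.1 1.1 1.1 1.  1.  1.7 0.8 1.1 1.  0.1
 1.2 0.  0.2 0.4 0.  0.  0.3 0.  0. ]
px [ 1.2  -0.84] climb mm 7.9
[1.2 2.4 1.4 1.5 1.9 1.1 1.2 2.2 1.9 1.1 2.  1.7 1.  1.1 2.  1.6 1.1 1.1
 1.  0.  1.  0.4 0.  0.  0.  1.  0. ]
px [ 1.51 -0.73] climb mm 8.8
```

View pics/c3.png

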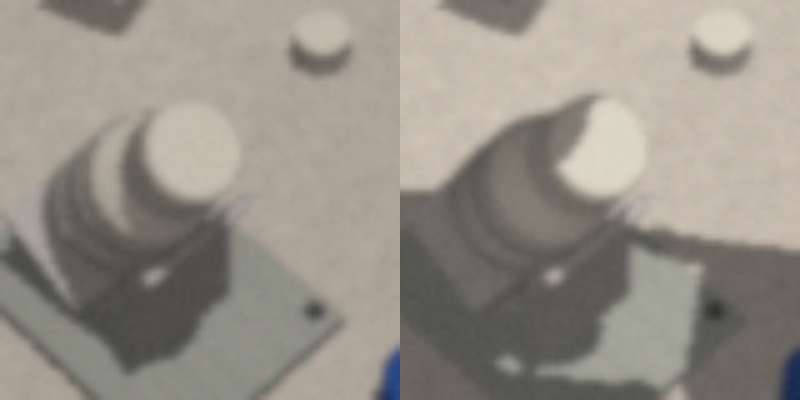

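Climb is now about 8 mm: the disc moved from roughly (313,265) to (314.6,264) and still looks square. About 4 mm remain, so I'll do three more strokes plus a spare.

Call:
play_rows([
  [0,0,0.0513,0.0207,75],
  [0,0,0.0513,0.0207,70],
  [0,0,0.0513,0.0207,66],
  [0.0008,-0.0009,0,0.0207,66],
  [0,0,0,0,66],
])

```text
time: 16.65
tool_pos: [0.5287, 0.1993, 0.1257]
tcp_rot: [-1.401, -2.808, 0.005]
wrist_force: [0.4, -0.4, 0.0]
width: 0.776
```

```bash
python3 s.py
python3 - <<'E'
from h import *
s,p,j,M=here()
print(plan(p,j,[.5303,.1998,.1316],0,1))
E
```

```text
16.65 [0.5287 0.1993 0.1257] phi -34.4 w 66.3 [ 0.4 -0.4  0. ] [-0.04  0.04  0.01] q [ 0.32  0.15  1.94  0.    1.05 -0.33]
[[-0.0006, 0.00157, -0.00594, 0.0]]
```

Call:
play_rows([
  [-0.0005,0.0015,-0.005,0,66],
  [0,0,0,0,35],
  [0,0,0,0,35],
])

```text
time: 17.02
tool_pos: [0.5327, 0.2003, 0.1351]
tcp_rot: [1.404, 2.808, 0.002]
wrist_force: [-2.7, -1.7, 4.7]
width: 0.627
```

```bash
python3 s.py
```

```text
17.025 [0.5327 0.2003 0.1351] phi -34.5 w 53.5 [-2.7 -1.7  4.7] [-0.15  0.31 -0.04] q [ 0.32  0.14  1.93 -0.    1.06 -0.33]
```

Call:
play_rows([
  [0,0,-0.0002,-0.028,35],
  [0,0,-0.0002,-0.028,35],
  [0,0,-0.0002,-0.028,35],
  [0,0,-0.0002,-0.028,35],
])

```text
time: 17.52
tool_pos: [0.5329, 0.1992, 0.1348]
tcp_rot: [0.342, 3.121, -0.002]
wrist_force: [2.6, -1.6, -1.1]
width: 0.564
```

Call:
play_rows([
  [0,0,-0.0002,-0.028,35],
  [0,0,-0.0002,-0.028,35],
  [0,0,-0.0002,-0.028,35],
])

```text
time: 17.9
tool_pos: [0.5331, 0.1983, 0.1366]
tcp_rot: [-0.483, 3.102, -0.006]
wrist_force: [-1.1, -9.0, 8.1]
width: 0.563
```

Call:
play_rows([
  [0,0,0,0,66],
  [0,0,0,0.028,66],
  [0,0,0,0.028,66],
  [0,0,0,0.028,66],
  [0,0,0,0.028,66],
])

```text
time: 18.52
tool_pos: [0.5321, 0.2006, 0.1348]
tcp_rot: [0.638, 3.076, 0.001]
wrist_force: [0.3, 0.0, -0.0]
width: 0.773
```

Call:
play_rows([
  [0,0,0,0.028,66],
  [0,0,0,0.028,66],
  [0.0007,-0.0004,0,0.028,66],
  [0,0,0,0,35],
  [0,0,0,0,35],
])

```text
time: 19.15
tool_pos: [0.5312, 0.2007, 0.1352]
tcp_rot: [1.404, 2.81, 0.0]
wrist_force: [-2.4, -0.9, 4.2]
width: 0.623
```

```bash
python3 s.py
```

```text
19.15 [0.5312 0.2007 0.1352] phi -34.5 w 53.2 [-2.4 -0.9  4.2] [-0.08  0.39 -0.04] q [ 0.32  0.14  1.93  0.    1.06 -0.33]
```

Call:
play_rows([
  [0,0,-0.0002,-0.028,35],
  [0,0,-0.0002,-0.028,35],
  [0,0,-0.0002,-0.028,35],
  [0,0,-0.0002,-0.028,35],
])

```text
time: 19.65
tool_pos: [0.5315, 0.1994, 0.1356]
tcp_rot: [0.342, 3.122, -0.003]
wrist_force: [0.5, -4.1, 2.9]
width: 0.564
```

Call:
play_rows([
  [0,0,-0.0002,-0.028,35],
  [0,0,-0.0002,-0.028,35],
  [0,0,-0.0002,-0.028,35],
])

```text
time: 20.02
tool_pos: [0.5319, 0.1987, 0.1373]
tcp_rot: [-0.483, 3.104, -0.005]
wrist_force: [-5.7, -10.6, 14.8]
width: 0.564
```

```bash
python3 s.py
```

```text
20.025 [0.5319 0.1987 0.1373] phi 36.3 w 48.2 [ -5.7 -10.6  14.8] [-2.07  0.66 -0.44] q [ 0.32  0.14  1.93 -0.    1.07 -1.56]
```

Call:
play_rows([
  [0,0,0,0,66],
  [0,0,0,0.028,66],
  [0,0,0,0.028,66],
  [0,0,0,0.028,66],
  [0,0,0,0.028,66],
])

```text
time: 20.65
tool_pos: [0.5311, 0.2007, 0.1354]
tcp_rot: [-0.636, -3.076, -0.001]
wrist_force: [0.3, 0.2, 0.9]
width: 0.775
```

Call:
play_rows([
  [0,0,0,0.028,66],
  [0,0,0,0.028,66],
  [0.0007,-0.0004,0,0.028,66],
  [0,0,0,0,35],
  [0,0,0,0,35],
])

```text
time: 21.28
tool_pos: [0.5286, 0.2003, 0.1353]
tcp_rot: [-1.403, -2.808, 0.004]
wrist_force: [-4.6, -1.7, 3.2]
width: 0.656
```

```bash
python3 s.py
```

```text
21.275 [0.5286 0.2003 0.1353] phi -34.5 w 56.1 [-4.6 -1.7  3.2] [-0.32  0.86 -0.18] q [ 0.32  0.14  1.94  0.    1.07 -0.33]
```

Call:
play_rows([
  [0,0,-0.0002,-0.028,35],
  [0,0,-0.0002,-0.028,35],
  [0,0,-0.0002,-0.028,35],
  [0,0,-0.0002,-0.028,35],
])

```text
time: 21.78
tool_pos: [0.5297, 0.1992, 0.1361]
tcp_rot: [-0.341, -3.121, 0.004]
wrist_force: [1.1, -3.6, -1.0]
width: 0.586
```

```bash
python3 s.py
```

```text
21.775 [0.5297 0.1992 0.1361] phi 6.2 w 50.0 [ 1.1 -3.6 -1. ] [-0.76  0.08 -0.08] q [ 0.32  0.14  1.94 -0.    1.07 -1.04]
```

Call:
play_rows([
  [0,0,-0.0002,-0.028,35],
  [0,0,-0.0002,-0.028,35],
  [0,0,-0.0002,-0.028,35],
])

```text
time: 22.15
tool_pos: [0.53, 0.198, 0.1374]
tcp_rot: [0.485, -3.102, 0.008]
wrist_force: [-3.7, -10.2, 8.8]
width: 0.566
```

```bash
python3 s.py
```

```text
22.15 [0.53   0.198  0.1374] phi 36.4 w 48.3 [ -3.7 -10.2   8.8] [-2.4   0.47 -0.62] q [ 0.32  0.14  1.93 -0.01  1.07 -1.56]
```

Call:
play_rows([
  [0,0,0,0,66],
  [0,0,0,0.0255,66],
  [0,0,0,0.0255,66],
  [0,0,0,0.0255,66],
  [0,0,0,0.0255,66],
])

```text
time: 22.78
tool_pos: [0.5306, 0.2013, 0.137]
tcp_rot: [0.539, 3.095, 0.002]
wrist_force: [0.5, 0.1, -0.3]
width: 0.771
```

```bash
python3 s.py
python3 - <<'E'
from h import *
for n in("top","side"):shot(n,n[0]+"4")
a=cv2.imread("pics/t4.png");b=cv2.imread("pics/s4.png")
cv2.imwrite("pics/c4.png",np.hstack([cv2.resize(a[185:265,205:285],None,fx=5,fy=5),cv2.resize(b[235:315,275:355],None,fx=5,fy=5)]))
E
```

```text
22.775 [0.5306 0.2013 0.137 ] phi -1.1 w 65.9 [ 0.5  0.1 -0.3] [-0.05  0.04 -0.  ] q [ 0.32  0.14  1.93  0.    1.07 -0.91]
```

View pics/c4.png

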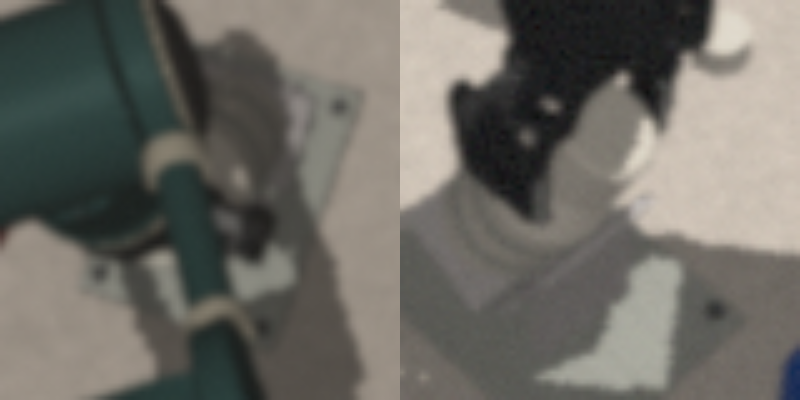

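The disc's right edge has moved from 323 to about 326, so the climb is 12 mm or more and the thread should be free. I'll grip at φ≈0 and test a pull along the axis.

Call:
play_rows([
  [0,-0.0005,0,0,35],
  [0,0,0,0,35],
  [0.001,0,-0.0017,0,35],
  [0.001,0,-0.0017,0,35],
  [0.001,0,-0.0017,0,35],
], squeeze=50)

```text
time: 23.5
tool_pos: [0.5284, 0.2006, 0.1401]
tcp_rot: [0.527, 3.095, -0.001]
wrist_force: [12.1, -0.9, -20.1]
width: 0.558
```

```bash
python3 s.py
```

```text
23.5 [0.5284 0.2006 0.1401] phi -0.7 w 47.7 [ 12.1  -0.9 -20.1] [ 0.11 -1.86  0.09] q [ 0.32  0.13  1.94 -0.    1.07 -0.91]
```

A 23 N resistance means it is still engaged. I'll ease off, keeping a little tension, and turn further.

Call:
play_rows([
  [-0.002,0,0.0034,0,35],
  [0,0,-0.0002,-0.028,35],
  [0,0,-0.0002,-0.028,35],
  [0,0,-0.0002,-0.028,35],
  [0,0,-0.0002,-0.014,35],
], squeeze=30)

```text
time: 24.12
tool_pos: [0.529, 0.1971, 0.1402]
tcp_rot: [0.44, -3.109, 0.01]
wrist_force: [-0.3, -11.6, 4.7]
width: 0.56
```

```bash
python3 s.py
```

```text
24.125 [0.529  0.1971 0.1402] phi 34.7 w 47.9 [ -0.3 -11.6   4.7] [-2.62  0.08 -0.64] q [ 0.32  0.13  1.93 -0.01  1.08 -1.53]
```

Call:
play_rows([
  [0,0,0,0,66],
  [0,0,0,0.028,66],
  [0,0,0,0.028,66],
  [0,0,0,0.028,66],
  [0,0,0,0.028,66],
])

```text
time: 24.75
tool_pos: [0.5295, 0.2012, 0.1403]
tcp_rot: [0.675, 3.068, 0.002]
wrist_force: [-0.0, -0.5, 0.0]
width: 0.775
```

Call:
play_rows([
  [0,0,0,0.028,66],
  [0,0,0,0.028,66],
  [0.0003,-0.0002,0,0.028,66],
  [0,0,0,0,35],
  [0,0,0,0,35],
])

```text
time: 25.38
tool_pos: [0.5292, 0.2011, 0.1401]
tcp_rot: [1.439, 2.792, 0.002]
wrist_force: [1.2, 0.8, 1.0]
width: 0.62
```

```bash
python3 s.py
```

```text
25.375 [0.5292 0.2011 0.1401] phi -35.9 w 53.0 [1.2 0.8 1. ] [ 0.13 -0.05 -0.02] q [ 0.32  0.13  1.93  0.    1.07 -0.3 ]
```

Call:
play_rows([
  [0,0,-0.0002,-0.028,35],
  [0,0,-0.0002,-0.028,35],
  [0,0,-0.0002,-0.028,35],
  [0,0,-0.0002,-0.028,35],
  [0,0,-0.0002,-0.028,35],
])

```text
time: 26.0
tool_pos: [0.5288, 0.1992, 0.1411]
tcp_rot: [-0.105, -3.139, 0.004]
wrist_force: [-0.7, -6.8, 3.4]
width: 0.566
```

```bash
python3 s.py
```

```text
26.0 [0.5288 0.1992 0.1411] phi 14.8 w 48.4 [-0.7 -6.8  3.4] [-1.41  0.15 -0.3 ] q [ 0.32  0.13  1.93 -0.    1.08 -1.19]
```

Call:
play_rows([
  [0,0,-0.0002,-0.028,35],
  [0,0,-0.0002,-0.028,35],
  [0,0,0,0,66],
  [0,0,0,0.025,66],
  [0,0,0,0.025,66],
])

```text
time: 26.62
tool_pos: [0.5289, 0.201, 0.1411]
tcp_rot: [-0.069, -3.141, -0.001]
wrist_force: [-0.5, 0.9, 0.3]
width: 0.771
```

Call:
play_rows([
  [0,0,0,0.025,66],
  [0,0,0,0.025,66],
  [0,0,0,0,35],
  [0,0,0,0,35],
], squeeze=50)

```text
time: 27.12
tool_pos: [0.5289, 0.201, 0.1414]
tcp_rot: [-0.545, -3.094, -0.001]
wrist_force: [-0.1, -0.1, 1.4]
width: 0.56
```

```bash
python3 s.py
```

```text
27.125 [0.5289 0.201  0.1414] phi -1.4 w 47.8 [-0.1 -0.1  1.4] [0.09 0.08 0.06] q [ 0.32  0.13  1.93  0.    1.08 -0.9 ]
```

Call:
play_rows([
  [0.001,0,-0.0017,0,35],
  [0.001,0,-0.0017,0,35],
  [0.001,0,-0.0017,0,35],
  [0,0,0,0,35],
])

```text
time: 27.62
tool_pos: [0.526, 0.2017, 0.1465]
tcp_rot: [0.548, 3.093, 0.0]
wrist_force: [-0.5, 0.8, -0.9]
width: 0.557
```

```bash
python3 s.py
```

```text
27.625 [0.526  0.2017 0.1465] phi -1.5 w 47.6 [-0.5  0.8 -0.9] [ 0.14 -0.08 -0.04] q [ 0.32  0.12  1.93  0.    1.08 -0.9 ]
```

It's free: 6 mm of pull with no force. I'll draw it off along the axis.

Call:
play_rows([
  [0.0025,0,-0.0043,0,35],
  [0.0025,0,-0.0043,0,35],
  [0.0025,0,-0.0043,0,35],
  [0.0025,0,-0.0043,0,35],
  [0.0025,0,-0.0043,0,35],
])

```text
time: 28.25
tool_pos: [0.5142, 0.2059, 0.1681]
tcp_rot: [-0.548, -3.093, 0.0]
wrist_force: [0.0, -0.1, -0.9]
width: 0.555
```

```bash
python3 s.py
```

```text
28.25 [0.5142 0.2059 0.1681] phi -1.5 w 47.4 [ 0.  -0.1 -0.9] [ 0.02 -0.01  0.02] q [ 0.34  0.08  1.93 -0.    1.12 -0.88]
```

Call:
play_rows([
  [0.005,0,-0.0087,0,35],
  [0.005,0,-0.0087,0,35],
  [0.005,0,-0.0087,0,35],
  [0,0,-0.015,0,35],
  [0,0,-0.02,0,35],
])

```text
time: 28.88
tool_pos: [0.5001, 0.211, 0.2299]
tcp_rot: [-0.548, -3.093, 0.0]
wrist_force: [0.8, -0.8, -0.6]
width: 0.559
```

```bash
python3 s.py
python3 - <<'E'
from h import *
for n in("top","side"):shot(n,n[0]+"5")
a=cv2.imread("pics/t5.png");b=cv2.imread("pics/s5.png")
cv2.imwrite("pics/c5.png",np.hstack([cv2.resize(a[150:290,200:400],None,fx=2,fy=2),cv2.resize(b[180:320,265:415],None,fx=2.667,fy=2)]))
s,p,j,M=here()
# jar positions from clear top lid, bystanders in top view at their heights
n,f=plane("top",(378.5,255.8),.049),plane("top",(362.6,188.2),.049);mid=(n+f)/2;u=(f-n)/np.linalg.norm(f-n)
print("mid",mid,"line az",np.degrees(np.arctan2(u[1],u[0])))
for nm,uv,z in(("sp1",(312,226),.02),("sp2",(320,249),.02),("carton",(313,181),.034)):print(nm,(plane("top",uv,z)-mid).round(3))
E
```

```text
28.875 [0.5001 0.211  0.2299] phi -1.5 w 47.7 [ 0.8 -0.8 -0.6] [ 0.01  0.   -0.02] q [ 0.35  0.01  1.89 -0.    1.24 -0.87]
mid [ 0.55311188 -0.16089888  0.049     ] line az 11.131061933512608
sp1 [-0.006  0.166 -0.029]
sp2 [-0.073  0.144 -0.029]
carton [ 0.123  0.161 -0.015]
```

View pics/c5.png

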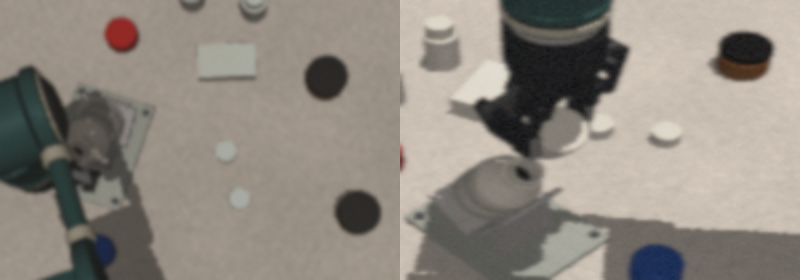

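The cap is held clear at side-crop (565,130), leaning about 30° in the jaws, and the bottle's mouth is open. Now I'll carry it over the midpoint at (0.5535,-0.161), turning the jaws square to the jar line.

Run:
```python
from h import *
s,p,j,M=here()
for r in plan(p,j,[.5535,-.161,.16],np.radians(101.1)-j,10):print(r)
```

```text
[-0.01761, -0.03326, 0.00729, -0.00867]
[-0.01577, -0.03416, 0.00729, -0.00867]
[-0.01389, -0.03497, 0.00729, -0.00867]
[-0.01196, -0.03568, 0.00729, -0.00867]
[-0.01, -0.03627, 0.00729, -0.00867]
[-0.00801, -0.03677, 0.00729, -0.00867]
[-0.006, -0.03715, 0.00729, -0.00867]
[-0.00397, -0.03742, 0.00729, -0.00867]
[-0.00193, -0.03758, 0.00729, -0.00867]
[0.00012, -0.03763, 0.00729, -0.00867]
```

Call:
play_rows([
  [-0.0176,-0.0333,0.004,-0.0087,35],
  [-0.0158,-0.0342,0.004,-0.0087,35],
  [-0.0139,-0.035,0.008,-0.0087,35],
  [-0.012,-0.0357,0.008,-0.0087,35],
  [-0.01,-0.0363,0.008,-0.0087,35],
])

```text
time: 29.6
tool_pos: [0.5261, 0.0232, 0.1967]
tcp_rot: [0.119, 3.139, -0.0]
wrist_force: [-0.1, -0.9, 0.4]
width: 0.561
```

Call:
play_rows([
  [-0.008,-0.0368,0.008,-0.0087,35],
  [-0.006,-0.0372,0.008,-0.0087,35],
  [-0.004,-0.0374,0.008,-0.0087,35],
  [-0.002,-0.0376,0.008,-0.0087,35],
  [0,-0.0376,0.009,-0.0087,35],
])

```text
time: 30.22
tool_pos: [0.5522, -0.1634, 0.1557]
tcp_rot: [-0.309, 3.126, -0.0]
wrist_force: [-0.2, 0.4, -0.0]
width: 0.558
```

Call:
play_rows([
  [0,0,0.01,0,35],
  [0,0,0,0,35],
])

```text
time: 30.48
tool_pos: [0.5508, -0.1614, 0.1445]
tcp_rot: [0.305, -3.124, -0.003]
wrist_force: [-0.1, -0.1, 0.0]
width: 0.557
```

```bash
python3 s.py
python3 - <<'E'
from h import *
s,p,j,M=here();print(np.degrees(j)%180, plan(p,j,[.5535,-.161,.07],np.radians(101.1)-j,1))
b=shot("side","s6");cv2.imwrite("pics/c6.png",cv2.resize(b[120:260,280:440],None,fx=4,fy=4))
E
```

```text
30.475 [ 0.5508 -0.1614  0.1445] phi 29.8 w 47.6 [-0.1 -0.1  0. ] [-0.08  0.03 -0.04] q [-0.33  0.15  1.91  0.    1.09 -2.09]
101.14266917345527 [[-0.00271, -0.00015, 0.0745, 0.00012]]
```

View pics/c6.png

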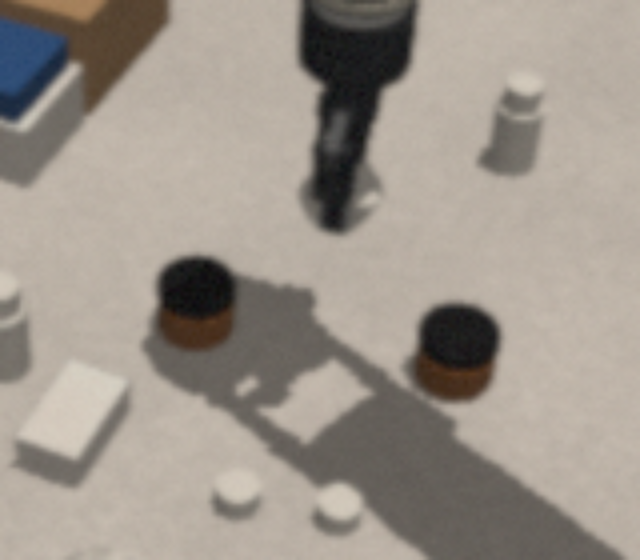

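Call:
play_rows([
  [-0.0015,0.001,0.03,0,35],
  [0,0,0.03,0,35],
  [0,0,0.025,0,35],
  [0,0,0.015,0,35],
  [0,0,0,0,35],
])

```text
time: 31.15
tool_pos: [0.5524, -0.1596, 0.0451]
tcp_rot: [0.308, -3.125, -0.001]
wrist_force: [-0.3, -0.3, -0.2]
width: 0.558
```

Call:
play_rows([
  [0,0,0,0,35],
])

```text
time: 31.28
tool_pos: [0.5542, -0.1606, 0.0471]
tcp_rot: [-0.307, 3.125, -0.001]
wrist_force: [0.4, -0.0, 0.5]
width: 0.559
```

```bash
python3 s.py
```

```text
31.275 [ 0.5542 -0.1606  0.0471] phi 29.9 w 47.7 [ 0.4 -0.   0.5] [ 0.   -0.01  0.02] q [-0.33  0.26  1.98  0.    0.9  -2.09]
```

Position is (0.554,-0.161). Now down slowly at low squeeze, watching for contact at about z=0.020.

Call:
play_rows([
  [0,0,0.008,0,35],
  [0,0,0.007,0,35],
  [0,0,0.005,0,35],
  [0,0,0.003,0,35],
  [0,0,0,0,35],
], squeeze=20)

```text
time: 31.9
tool_pos: [0.5529, -0.1606, 0.0224]
tcp_rot: [0.307, -3.126, -0.001]
wrist_force: [-0.0, 0.1, -0.1]
width: 0.556
```

```bash
python3 s.py
```

```text
31.9 [ 0.5529 -0.1606  0.0224] phi 29.8 w 47.5 [-0.   0.1 -0.1] [ 0.02 -0.01  0.  ] q [-0.33  0.29  1.99  0.    0.86 -2.09]
```

Call:
play_rows([
  [0,0,0.002,0,35],
  [0,0,0.002,0,35],
  [0,0,0,0,35],
])

```text
time: 32.28
tool_pos: [0.553, -0.1606, 0.0187]
tcp_rot: [0.307, -3.126, -0.0]
wrist_force: [0.5, -0.1, -0.6]
width: 0.559
```

```bash
python3 s.py
```

```text
32.275 [ 0.553  -0.1606  0.0187] phi 29.8 w 47.7 [ 0.5 -0.1 -0.6] [-0.02 -0.03 -0.04] q [-0.33  0.3   1.99 -0.    0.85 -2.09]
```

Call:
play_rows([
  [0,0,0.0015,0,35],
  [0,0,0.0015,0,35],
  [0,0,0,0,35],
])

```text
time: 32.65
tool_pos: [0.553, -0.1606, 0.0157]
tcp_rot: [0.307, -3.126, -0.0]
wrist_force: [-0.0, 0.3, -0.6]
width: 0.556
```

```bash
python3 s.py
```

```text
32.65 [ 0.553  -0.1606  0.0157] phi 29.8 w 47.5 [-0.   0.3 -0.6] [-0.01  0.02 -0.01] q [-0.33  0.3   1.99  0.    0.84 -2.09]
```

Call:
play_rows([
  [0,0,0.0015,0,35],
  [0,0,0.0015,0,35],
  [0,0,0,0,35],
])

```text
time: 33.02
tool_pos: [0.5533, -0.1607, 0.013]
tcp_rot: [-0.307, 3.126, -0.0]
wrist_force: [-0.4, -0.2, 1.0]
width: 0.557
```

```bash
python3 s.py
```

```text
33.025 [ 0.5533 -0.1607  0.013 ] phi 29.8 w 47.6 [-0.4 -0.2  1. ] [ 0.05  0.   -0.02] q [-0.33  0.31  1.99  0.    0.84 -2.09]
```

Call:
play_rows([
  [0,0,0.0015,0,35],
  [0,0,0,0,35],
])

```text
time: 33.28
tool_pos: [0.5537, -0.1607, 0.0125]
tcp_rot: [-0.307, 3.126, -0.0]
wrist_force: [-1.3, 1.0, 8.1]
width: 0.561
```

```bash
python3 s.py
```

```text
33.275 [ 0.5537 -0.1607  0.0125] phi 29.8 w 47.9 [-1.3  1.   8.1] [ 0.18  0.39 -0.01] q [-0.33  0.31  1.99  0.    0.84 -2.09]
```

Call:
play_rows([
  [0,0,0.0015,0,35],
  [0,0,0,0,35],
])

```text
time: 33.52
tool_pos: [0.5541, -0.1606, 0.0121]
tcp_rot: [-0.307, 3.125, -0.0]
wrist_force: [-3.3, 2.1, 13.8]
width: 0.557
```

```bash
python3 s.py;  python3 - <<'E'
from h import *
b=shot("side","s7");cv2.imwrite("pics/c7.png",cv2.resize(b[150:240,300:420],None,fx=6,fy=6,interpolation=cv2.INTER_CUBIC))
E
```

```text
33.525 [ 0.5541 -0.1606  0.0121] phi 29.8 w 47.6 [-3.3  2.1 13.8] [ 0.45  0.8  -0.05] q [-0.33  0.31  1.99  0.    0.84 -2.09]
```

View pics/c7.png

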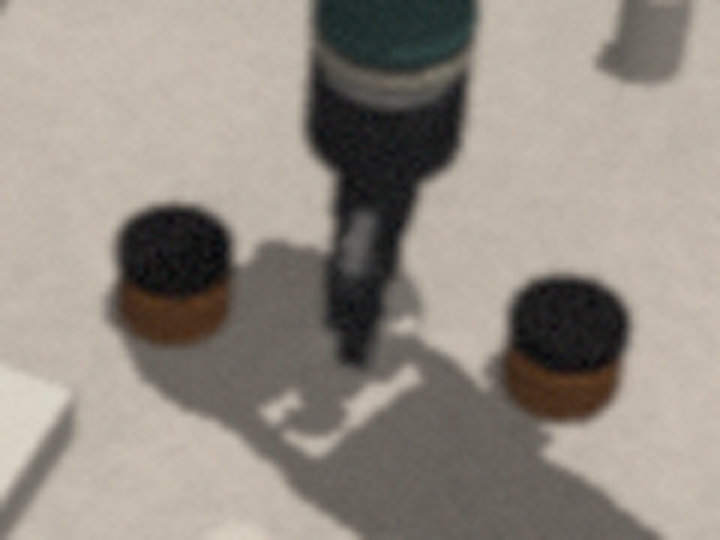

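Contact is at about z=0.0128. I'll keep pressing gently so the cap pivots upright in the jaws.

Call:
play_rows([
  [0,0,0.001,0,35],
  [0,0,0.001,0,35],
  [0,0,0,0,35],
])

```text
time: 33.95
tool_pos: [0.5546, -0.1606, 0.0117]
tcp_rot: [-0.306, 3.125, -0.0]
wrist_force: [-6.1, 4.4, 23.4]
width: 0.557
```

```bash
python3 s.py
```

```text
33.95 [ 0.5546 -0.1606  0.0117] phi 29.8 w 47.5 [-6.1  4.4 23.4] [ 0.75  1.48 -0.05] q [-0.33  0.31  1.99  0.    0.84 -2.09]
```

Call:
play_rows([
  [0,0,0.001,0,35],
  [0,0,0.001,0,35],
  [0,0,0,0,35],
])

```text
time: 34.33
tool_pos: [0.557, -0.1612, 0.0112]
tcp_rot: [-0.306, 3.12, -0.003]
wrist_force: [-3.8, 4.1, 26.0]
width: 0.557
```

```bash
python3 s.py
```

```text
34.325 [ 0.557  -0.1612  0.0112] phi 29.8 w 47.6 [-3.8  4.1 26. ] [ 0.73  1.04 -0.05] q [-0.33  0.31  1.99  0.    0.83 -2.09]
```

Call:
play_rows([
  [-0.002,0,0.0005,0,35],
  [-0.002,0,0.0005,0,35],
  [-0.002,0,0.0005,0,35],
  [0,0,0,0,35],
])

```text
time: 34.83
tool_pos: [0.5627, -0.161, 0.0089]
tcp_rot: [-0.307, 3.121, -0.005]
wrist_force: [-3.5, 0.6, 21.2]
width: 0.557
```

```bash
python3 s.py
```

```text
34.825 [ 0.5627 -0.161   0.0089] phi 29.9 w 47.6 [-3.5  0.6 21.2] [-0.15  0.83 -0.04] q [-0.32  0.32  1.98 -0.    0.83 -2.09]
```

Call:
play_rows([
  [-0.002,0,0.0005,0,35],
  [-0.002,0,0.0005,0,35],
  [0,0,0,0,35],
])

```text
time: 35.2
tool_pos: [0.5659, -0.16, 0.0075]
tcp_rot: [-0.307, 3.122, -0.004]
wrist_force: [-3.2, 0.9, 19.2]
width: 0.56
```

```bash
python3 s.py
```

```text
35.2 [ 0.5659 -0.16    0.0075] phi 29.9 w 47.8 [-3.2  0.9 19.2] [-0.06  0.93 -0.05] q [-0.32  0.33  1.97 -0.    0.83 -2.08]
```

Call:
play_rows([
  [-0.001,0,0.001,0,35],
  [-0.001,0,0.001,0,35],
  [0,0,0,0,35],
])

```text
time: 35.58
tool_pos: [0.5688, -0.1596, 0.0057]
tcp_rot: [-0.306, 3.12, -0.005]
wrist_force: [-1.3, 1.8, 18.5]
width: 0.562
```

```bash
python3 s.py;python3 - <<'E'
from h import *
b=shot("side","s8");a=shot("top","t8");cv2.imwrite("pics/c8.png",np.hstack([cv2.resize(b[160:230,310:410],None,fx=4,fy=4,interpolation=cv2.INTER_CUBIC),cv2.resize(a[180:250,320:420],None,fx=4,fy=4,interpolation=cv2.INTER_CUBIC)]))
E
```

```text
35.575 [ 0.5688 -0.1596  0.0057] phi 29.8 w 48.0 [-1.3  1.8 18.5] [ 0.04  0.56 -0.01] q [-0.32  0.34  1.97 -0.    0.83 -2.08]
```

View pics/c8.png

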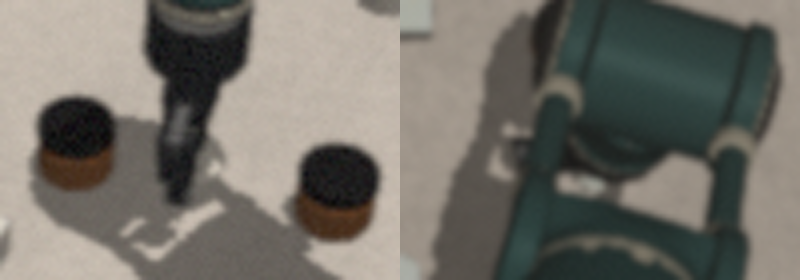

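The cap is hidden, but the tool has dropped 7 of the roughly 9 mm needed for the pivot. I'll finish pivoting, then slide the flat cap back to the midpoint.

Call:
play_rows([
  [-0.001,0,0.001,0,35],
  [-0.001,0,0.001,0,35],
  [0,0,0,0,35],
])

```text
time: 36.05
tool_pos: [0.5711, -0.1593, 0.0041]
tcp_rot: [-0.307, 3.12, -0.005]
wrist_force: [-1.2, 0.4, 20.2]
width: 0.555
```

```bash
python3 s.py
```

```text
36.05 [ 0.5711 -0.1593  0.0041] phi 29.8 w 47.4 [-1.2  0.4 20.2] [0.01 0.69 0.02] q [-0.31  0.34  1.97 -0.    0.82 -2.08]
```

Call:
play_rows([
  [0,0,-0.006,0,35],
  [0,0,-0.005,0,35],
  [0.008,0,-0.002,0,35],
  [0.0085,0,0,0,35],
  [0,0,0,0,35],
])

```text
time: 36.67
tool_pos: [0.549, -0.161, 0.0116]
tcp_rot: [0.306, -3.125, -0.001]
wrist_force: [0.4, 0.5, -0.8]
width: 0.561
```

```bash
python3 s.py
```

```text
36.675 [ 0.549  -0.161   0.0116] phi 29.8 w 47.9 [ 0.4  0.5 -0.8] [0.02 0.01 0.01] q [-0.33  0.3   2.   -0.    0.84 -2.09]
```

Call:
play_rows([
  [-0.004,0,0.002,0,35],
  [0,0,0.002,0,35],
  [0,0,0.001,0,35],
  [0,0,0,0,35],
])

```text
time: 37.17
tool_pos: [0.5545, -0.1602, 0.0071]
tcp_rot: [0.307, -3.126, -0.0]
wrist_force: [0.6, 0.2, -0.3]
width: 0.561
```

```bash
python3 s.py
```

```text
37.175 [ 0.5545 -0.1602  0.0071] phi 29.8 w 47.9 [ 0.6  0.2 -0.3] [ 0.01  0.04 -0.01] q [-0.32  0.32  1.99 -0.    0.83 -2.09]
```

Call:
play_rows([
  [0,0,0.001,0,35],
  [0,0,0.001,0,35],
  [0,0,0,0,35],
])

```text
time: 37.55
tool_pos: [0.5546, -0.1604, 0.0054]
tcp_rot: [-0.307, 3.127, -0.0]
wrist_force: [0.2, -0.2, -0.1]
width: 0.558
```

```bash
python3 s.py
```

```text
37.55 [ 0.5546 -0.1604  0.0054] phi 29.8 w 47.7 [ 0.2 -0.2 -0.1] [-0.02  0.04  0.02] q [-0.32  0.32  1.99 -0.    0.83 -2.09]
```

Call:
play_rows([
  [0,0,0.001,0,35],
  [0,0,0.0005,0,35],
  [0,0,0,0,35],
])

```text
time: 37.92
tool_pos: [0.555, -0.1603, 0.0048]
tcp_rot: [-0.307, 3.126, -0.0]
wrist_force: [-0.7, 1.2, 4.9]
width: 0.556
```

```bash
python3 s.py
```

```text
37.925 [ 0.555  -0.1603  0.0048] phi 29.8 w 47.5 [-0.7  1.2  4.9] [ 0.22  0.43 -0.03] q [-0.32  0.32  1.99  0.    0.83 -2.09]
```

Call:
play_rows([
  [0,0,0.001,0,35],
  [0,0,0,0,35],
])

```text
time: 38.17
tool_pos: [0.5553, -0.1603, 0.0045]
tcp_rot: [-0.307, 3.126, -0.0]
wrist_force: [-1.9, 1.4, 9.4]
width: 0.555
```

```bash
python3 s.py
```

```text
38.175 [ 0.5553 -0.1603  0.0045] phi 29.8 w 47.4 [-1.9  1.4  9.4] [ 0.28  0.62 -0.02] q [-0.32  0.32  1.99  0.    0.82 -2.09]
```

Contact came at z≈0.005, so the cap is nearly flat and close to the midpoint. I'll ease off and open gently.

Call:
play_rows([
  [0,0,-0.001,0,47],
  [0,0,0,0,49],
  [0,0,0,0,51],
  [0,0,0,0,54],
  [0,0,-0.001,0,60],
])

```text
time: 38.8
tool_pos: [0.5544, -0.1603, 0.0045]
tcp_rot: [0.307, -3.126, -0.0]
wrist_force: [-0.1, 0.7, -1.3]
width: 0.702
```

Call:
play_rows([
  [0,0,-0.002,0,70],
  [0,0,-0.005,0,72],
  [0,0,-0.02,0,75],
  [0,0,-0.05,0,75],
  [0,0,-0.06,0,75],
])

```text
time: 39.42
tool_pos: [0.5538, -0.1601, 0.1435]
tcp_rot: [0.307, -3.125, -0.001]
wrist_force: [0.6, -0.8, 0.2]
width: 0.879
```

Call:
play_rows([
  [-0.01,0.06,-0.03,0,75],
  [0,0.06,0,0,75],
  [0,0.06,0,0,75],
  [0,0.06,0,0,75],
  [0,0,0,0,75],
])

```text
time: 40.05
tool_pos: [0.5173, 0.0759, 0.1713]
tcp_rot: [-0.316, 3.124, 0.001]
wrist_force: [0.8, -0.7, -0.3]
width: 0.877
```

```bash
python3 s.py;python3 - <<'E'
from h import *
b=shot("side","s9");a=shot("top","t9")
cv2.imwrite("pics/c9.png",np.hstack([cv2.resize(b[160:230,310:410],None,fx=4,fy=4,interpolation=cv2.INTER_CUBIC),cv2.resize(a[170:270,310:410],(400,280),interpolation=cv2.INTER_CUBIC)]))
for n,im in(("top",a),("side",b)):
    m=(im.max(2)<45).astype(np.uint8);k,l,s,c=cv2.connectedComponentsWithStats(m)
    for i in range(1,k):
        if 150<s[i,4]<350 and 300<c[i][0]<420:print(n,"jar",s[i],c[i].round(1),plane(n,c[i],.049).round(4))
    g=im[170:240,325:400] ;t=im[235:245,335:350].mean();m=np.zeros(im.shape[:2],np.uint8)
    m[170:245,340:385]=(im[170:245,340:385].min(2)>(150 if n=="top" else 168));k,l,s,c=cv2.connectedComponentsWithStats(m)
    for i in range(1,k):
        if s[i,4]>40:print(n,"cap?",s[i],c[i].round(1),plane(n,c[i],.036).round(4))
E
```

```text
40.05 [0.5173 0.0759 0.1713] phi 30.2 w 74.9 [ 0.8 -0.7 -0.3] [-0.04 -0.05  0.01] q [ 0.1   0.02  1.99  0.    1.12 -1.68]
top jar [354 179  18  19 265] [362.5 188.3] [ 0.6495 -0.1417  0.049 ]
top cap? [364 215  14  14 145] [370.3 221.5] [ 0.5551 -0.1618  0.036 ]
side jar [386 197  18  15 222] [394.3 204.1] [ 0.454  -0.1702  0.049 ]
side cap? [ 340  170   45   75 2050] [366.9 212.5] [ 0.5167 -0.1155  0.036 ]
```

View pics/c9.png

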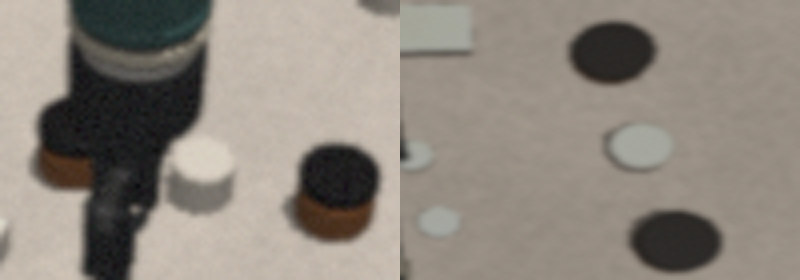

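The cap stands upright and white at side-crop (203,160) and top-crop (641,147). It is 2 mm from the midpoint and the jars are unmoved. Handing in.

```bash
python3 -c "
from workcell import finish_job;print(finish_job())"
```

```text
the job is handed in; nothing more can be done
None
```

The cap is unscrewed, lifted off the bottle and standing open side down between the two ointment jars; I handed the job in at about 40 s. No verdict was reported.

**Unscrewing:** The interface can't tilt the tool, so I ratcheted the cap with the gripper vertical, in about ten strokes of 70–80°. A first pull at about 12 mm of climb met 23 N. After roughly one and a half more strokes the cap pulled off along its axis with almost no force.

**Placing:** The cap hung about 30° off upright in the jaws, so I pressed and dragged its rim on the counter to turn it upright. I then lifted it slightly, moved it back over the midpoint and released it gently.

**Last checks:**
- **Position:** The top view put the cap at (0.555, -0.162), against a jar midpoint of (0.553, -0.161).
- **Uprightness:** It looked upright and flat in both views, but I judged this by eye and did not measure the tilt.
- **Jars:** The near jar in the side view and the far jar in the top view were within 1 mm of their starting places. The near jar in the top view and the far jar in the side view gave no reading.
- **Disagreement:** The two cameras differed by up to 9 mm in y on the jars, because the side view also takes in the lid's edge. I relied on the top view.
- **Other objects:** I did not re-measure the other things on the counter.

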